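Seat the pill tray on its dispenser and latch it

TASK

Put the empty pill tray back on the dispenser: turn it the right way round, lower it gently (do not let it drop) over the central spindle and the index pin together until it sits fully home. Then give the grey latch its quarter turn, so that its nose lies straight across the tray's rim, let go, and leave the votive cup and the angel where they stand.

Things in the scene. Friction and masses are not known exactly. Their poses are not given: they have to be found in the camera images.
- dispenser: Pill dispenser, fixed: white housing 180 mm (x -90 to 90) by 190 mm (y -69 to 121), 40 mm tall, flat top. Origin on the dresser top straight under the central spindle, z up. Spindle, index pin (x 50, y 27.5) and latch (x 0, y 95) stand on it. Tray is home when its underside is 40 mm above this origin and its axes lie along these. The low grey disc at x -62, y 95 is a dummy button.
- spindle_tip (a point): Top of the dispenser's central spindle, an upright aluminium post 14 mm in diameter, 36 mm tall above the housing's top (76 mm above the dresser top); its last 7 mm taper.
- pin_tip (a point): Top of the dispenser's index pin, an upright aluminium post 8 mm in diameter, 19 mm tall above the housing's top (59 mm above the dresser top); its last 4 mm taper. It stands at x 50, y 27.5 mm in the dispenser's frame.
- tray: Pill tray, loose, upright on the dresser: ivory plastic, 150 mm (x) by 110 mm (y), floor 6 mm thick, rim 22 mm tall, inner walls 20 mm, six compartments, about 220 g. Origin at the centre of its underside, z up. Grip it by the square hub in its middle: 36 x 36 mm, faces along the tray's x and y, top 70 mm above the underside.
- hub_top (a point): Centre of the top of the tray's hub, 70 mm above the tray's underside. A 17 mm bore runs from here right through hub and floor, for the spindle.
- index_hole (a point): Centre of the tray's 12 mm index hole, for the index pin, in the floor of one corner compartment at x 50, y 27.5 mm in the tray's frame; this point is at the floor's upper face, 6 mm above the underside.
- latch (a joint): Turn of the grey latch on the dispenser, rad, upright axis; stays where left (friction 0.05 N m). 0: nose along the dispenser's +x, clear of the tray. Grows clockwise seen from above, to the stop at 1.57: nose along the dispenser's -y, across the tray's rim. The nose's underside is 24 mm above the housing: 2 mm over the rim of a seated tray; a tray not home blocks it.
- latch_grip (a point): Top of the latch's wing, on the turning axis, 110 mm above the dresser top. The wing is an upright grey bar 50 mm long (in line with the nose), 12 mm thick, rising from the nose's upper face (72 mm above the dresser top) to this point; pinch it across its thickness.
- latch_nose (a point): Free end of the latch's nose, 53 mm from the turning axis, half-way up the nose (68 mm above the dresser top). The nose is 16 mm wide and 8 mm thick.
- votive: Empty red glass votive cup, 68 mm across, 70 mm tall; origin at the centre of its underside; leave alone.
- angel: White ceramic angel figurine, 130 mm tall, base 64 mm across; origin at the centre of its underside; leave alone.
Mind the look-alikes: they are no part of the job. What is shaped like the tray but brown or red is not meant.

How it is judged:
By the outcome, as a careful person would: the job done as asked, in the order asked, and still so for the second after the job is handed in, with the robot touching nothing.
It also fails if it takes over 64 s, if anything falls off the work surface, if the arm or the gripper's body presses on something with over 40 N, if the wrist force passes 120 N, or if a joint passes its speed limit or range.

ROBOT

A 6-joint arm with a two-finger parallel gripper is mounted at the origin on the work surface. World frame = base frame: x ahead of the robot, y to its left, z up, the work surface at z = 0. Lengths are in m, angles in rad, forces in N, time in s.
With the tool pointing down it reaches from about 0.25 to 0.725 m from the base axis. Payload 4 kg.
Tool frame: the origin (TCP) lies between the finger pads; the fingertips stand 8 mm ahead of it and the grasp point (between the pads) lies 11 mm behind it (bot.tip_reach is the distance from the TCP to the fingertips, in m); z points along the fingers, y is the line along which they close (so a half turn about z gives the same grasp; the last joint's range is limited). The gripper opens to 85 mm and grips with 20 to 120 N. Pads are 22 mm wide; open, the fingers measure 114 mm over their backs; the gripper's body (76 mm by 85 mm) begins 54 mm behind the grasp point. The pads swing forward as they close: fully open they stand 13 mm farther back than shut.
Start: joints at [1.287, 0.241, 0.005, 1.335, 0, 1.571], TCP at [0.14, 0.48, 0.239] pointing down, gripper open.
Joint ranges: [-2.72, 2.72], [-1.05, 1.87], [-1.09, 1.28], [-1.99, 2.15], [-1.42, 1.44], [-3.14, 3.14]. Speed limits (rad/s): [2.79, 2.79, 3.14, 3.14, 3.14, 3.14].

INTERFACE

Orientations are given as a unit quaternion [x, y, z, w].
In Python, from workcell import bot gives the robot as it stands.
- The arm moves only by the tool move_arm, never from a script. Its argument "deltas" is a list of rows, each a list of 7 numbers: the opening, from 0 (shut) to 1 (fully open), then the shift along the tool's x, y, z in mm, then the turn, a rotation vector about the tool's x, y, z in degrees. In form: [[gripper, tx, ty, tz, ax, ay, az], ...]. A call has 1 to 10 rows; each row shifts and turns the commanded pose from where the row before left it, along the tool's axes as they then stand; what a row does not reach is not made up. A row lasts 1/12 s, in which the tool goes at most 41.7 mm and 7.16 degrees, less where a joint would pass 70% of its speed; a pose out of reach is approached as far as the arm can. A call is refused whole if a number of a shift passes 41.7 or a number of a turn 7.16, either way. A call with a gripper value outside its range is refused whole. The fingers move at their own pace and stop on an object; the grip force is fixed at half the most. Time passes only in rows, so rows that do not move let the fingers close. It gives the time, the measured TCP pose, the force, the opening and the grip force at its end, in the units of the state.
- bot.get_obs(): the state, without advancing time (a new reading comes with each control period).
- bot.camera(name): name is "scene" or "top" or "wrist"; returns the picture (384x512x3 uint8, blue, green, red); there is no depth.
- bot.calibration(name): a dict with "K" (3x3 intrinsics, pixels), "position" and "orientation" of the camera in the world. Camera axes: x right, y down, z forward; pixel columns grow to the right and rows downward; lengths in m; the calibration is good to about 2 mm. A picture is of the moment at which its call begins: read the wrist's pose just before it. calibration takes no time and is no camera call; for the wrist camera it gives the pose at the moment of the call.
- bot.job_done(): hands the job in; it is judged then, once.
Trained networks look in the newest picture that a camera, given by its name, has taken for a name from the list of things; names that differ only in an ending like _2 or _b are one class to them, and where a whole thing is asked for, a point or a joint stands for the part that bears it (a point fixed in the world has none). Each returns a list of dicts, best first, with "conf" (0 to 1); they miss things now and then, are a little off and sometimes report something else, mostly with a low value. They report only what shows in the picture. A call takes as long as a camera call. They do not tell look-alikes from the thing itself.
- bot.outline_of(query, camera): "pixels" (384x512 bool, what is visible of it) and "rect" ([left, top, width, height] in pixels, round what is visible of it).
The state is a dict: "clock": time; "joint_pos": joint angles; "joint_vel": joint speeds; "tau": joint torques, N m; "eef_pos": TCP position; "tool_rot": TCP orientation; "ft_force": force on the tool from outside, world axes, zero at the start; "ft_torque": the same for the moment, N m; "grip_width": finger opening in m; "grasp_force": force on a finger pad.
Only numpy, scipy, OpenCV 4.12 (cv2) and the standard library are available. Lean on these libraries where they do the work, as an engineer would, in place of code of your own. Each camera call takes 0.05 s, during which the arm holds its last target. There are 200 camera calls.

## Working session

There is one attempt and no reset: what is moved stays moved. The work goes in short steps, Python scripts to look and compute and a tool call to move; the robot and the scene stay as the last step left them, time stands still between calls to the robot, and variables do not carry over. Pictures are saved under pics/ and viewed, at most 10 in all, crops included, and the job is handed in when it is done.

Besides the shell and the picture viewer there is one more tool, called after "Call:" as a command line: name --pt "numbers of a row" for each row, then --argument value for the rest. move_arm: Moves the arm, as the interface text tells. Its arguments: {"type":"object","properties":{"deltas":{"type":"array","items":{"type":"array","items":{"type":"number"}}}},"required":["deltas"]}

```bash
mkdir -p pics; ls
python3 - <<'E'
from workcell import bot
import cv2,numpy as np
a=bot.camera("scene");b=bot.camera("top")
cv2.imwrite("pics/s1.png",a);cv2.imwrite("pics/t1.png",b)
for c in("scene","top"):
    k=bot.calibration(c);print(c,np.round(k["K"],1).tolist(),np.round(k["position"],3),np.round(k["orientation"],4))
    for q in("tray","dispenser","latch","hub_top","latch_nose","votive","angel","index_hole"):
        try:
            for d in bot.outline_of(q,c)[:3]:print(c,q,round(d["conf"],2),np.round(d["rect"]).tolist())
        except Exception as e:print(q,e)
print(bot.get_obs())
E
```

```text
pics
scene [[384.4, 0.0, 254.9], [0.0, 384.4, 195.6], [0.0, 0.0, 1.0]] [ 1.093 -0.103  0.964] [ 0.7577  0.5931 -0.1705 -0.2123]
scene tray 0.83 [156.0, 135.0, 63.0, 49.0]
scene tray 0.81 [153.0, 272.0, 75.0, 67.0]
scene tray 0.76 [144.0, 195.0, 58.0, 56.0]
scene dispenser 0.81 [282.0, 143.0, 75.0, 61.0]
scene latch 0.78 [339.0, 145.0, 11.0, 29.0]
scene hub_top 0.91 [154.0, 131.0, 65.0, 53.0]
scene hub_top 0.57 [154.0, 274.0, 77.0, 71.0]
scene hub_top 0.55 [145.0, 194.0, 56.0, 62.0]
scene latch_nose 0.48 [340.0, 146.0, 10.0, 29.0]
scene votive 0.67 [233.0, 159.0, 26.0, 27.0]
scene angel 0.57 [256.0, 249.0, 35.0, 28.0]
scene index_hole 0.78 [153.0, 269.0, 75.0, 74.0]
scene index_hole 0.69 [143.0, 195.0, 63.0, 60.0]
scene index_hole 0.57 [154.0, 133.0, 64.0, 50.0]
top [[402.6, 0.0, 253.1], [0.0, 402.6, 192.1], [0.0, 0.0, 1.0]] [0.458 0.047 1.075] [ 0.713  -0.6989  0.049  -0.0265]
top tray 0.9 [277.0, 248.0, 67.0, 72.0]
top tray 0.66 [297.0, 82.0, 69.0, 64.0]
top tray 0.58 [303.0, 168.0, 65.0, 69.0]
top dispenser 0.85 [122.0, 180.0, 88.0, 80.0]
top latch 0.63 [128.0, 194.0, 18.0, 36.0]
t
[... 462 characters left out ...]
joint_pos': array([1.28698429e+00, 2.40578853e-01, 5.01806082e-03, 1.33521381e+00,
       1.67566104e-05, 1.57079103e+00]), 'joint_vel': array([-4.45336724e-05, -7.97206087e-04,  6.32002497e-05,  2.84746468e-04,
       -1.05623983e-03,  1.86829841e-03]), 'tau': array([ 1.23801976e-03, -3.72192621e+01,  2.52695006e+01,  9.51674738e-04,
        3.11068266e-05,  5.57837339e-06]), 'eef_pos': array([0.14000462, 0.48000149, 0.23932394]), 'tool_rot': array([ 1.41427610e-01,  9.89948600e-01,  1.19381401e-05, -6.75779028e-06]), 'ft_force': array([ 0.3754912 ,  0.44450232, -0.65695629]), 'ft_torque': array([ 0.07397642, -0.00405516, -0.03129391]), 'grasp_force': 0.0, 'grip_width': 0.08545000339360982}
```

Run:
```python
import cv2
b=cv2.imread("pics/t1.png")[70:330,110:380]
cv2.imwrite("pics/t1c.png",cv2.resize(b,None,fx=2.3,fy=2.3,interpolation=cv2.INTER_CUBIC))
```

```text
(no output)
```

View pics/t1c.png

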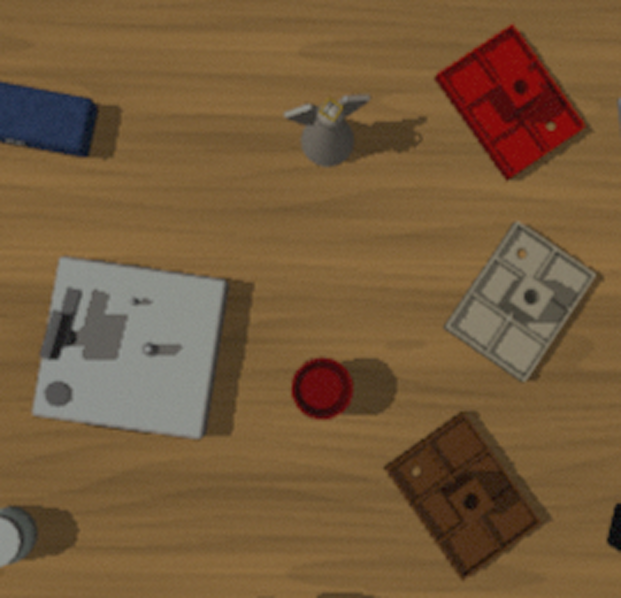

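View pics/s1.png

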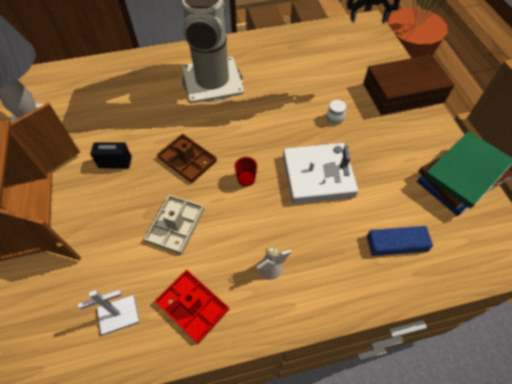

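```bash
cat > h.py <<'E'
import numpy as np,cv2
from scipy.spatial.transform import Rotation as R
from scipy.optimize import least_squares
from workcell import bot
def cal(n):
    k=bot.calibration(n);return np.array(k["K"]),np.array(k["position"]),R.from_quat(k["orientation"]).as_matrix()
def proj(P,c):
    K,p,M=c;q=(np.atleast_2d(P)-p)@M@K.T;return q[:,:2]/q[:,2:]
def ray(uv,z,c):
    K,p,M=c;d=np.c_[np.atleast_2d(uv),np.ones(len(np.atleast_2d(uv)))]@np.linalg.inv(K).T@M.T
    return p+d*((z-p[2])/d[:,2:])
def place(P,x,y,a,z=0):
    P=np.array(P,float)/1000;c,s=np.cos(a),np.sin(a)
    return np.c_[x+c*P[:,0]-s*P[:,1],y+s*P[:,0]+c*P[:,1],P[:,2]+z]
def fit(P,uv,c,g,z=0):
    r=least_squares(lambda t:(proj(place(P,*t,z),c)-uv).ravel(),g,loss="soft_l1",x_scale=[.01,.01,.05])
    return r.x,np.round(proj(place(P,*r.x,z),c)-uv,1)
E
python3 - <<'E'
from h import *
c=cal("top")
f=lambda u:np.array(u)/2.3+[110,70]
# dispenser top corners, spindle, button in crop px: 
D=f([[61,258],[226,281],[203,437],[35,415],[148,349],[58,393]])
for uv,z in zip(D,[.04]*4+[.076,.041]):print(ray(uv,z,c).round(3))
T=f([[518,222],[600,273],[525,381],[446,325],[531,296],[522,253]])
for uv,z in zip(T,[.022]*4+[.07,.006]):print("T",ray(uv,z,c).round(3))
E
```

```text
[[0.589 0.315 0.04 ]]
[[0.567 0.131 0.04 ]]
[[0.394 0.151 0.04 ]]
[[0.415 0.335 0.04 ]]
[[0.488 0.209 0.076]]
[[0.439 0.311 0.041]]
T [[ 0.645 -0.203  0.022]]
T [[ 0.588 -0.299  0.022]]
T [[ 0.462 -0.211  0.022]]
T [[ 0.524 -0.12   0.022]]
T [[ 0.555 -0.206  0.07 ]]
T [[ 0.611 -0.212  0.006]]
```

```bash
cat >> h.py <<'E'
def go(x,y,z,yaw):
    "tool shift (mm, after turning) and az (deg) to bring TCP there with tool y at world angle yaw"
    o=bot.get_obs();M=R.from_quat(o["tool_rot"]).as_matrix()
    cur=np.arctan2(M[1,1],M[0,1]);d=(yaw-cur+np.pi)%(2*np.pi)-np.pi
    M2=R.from_euler("z",d).as_matrix()@M
    print("t",round(o["clock"],2),"tcp",o["eef_pos"].round(4),"tilt",M[:,2].round(4),"az",np.degrees(-d).round(2),"shift after turn",(M2.T@(np.array([x,y,z])-o["eef_pos"])*1000).round(1))
E
python3 - <<'E'
from h import *
o=bot.get_obs();M=R.from_quat(o["tool_rot"]).as_matrix();K,p,C=cal("wrist")
print("cam in tool",(M.T@(p-o["eef_pos"])).round(4),(M.T@C).round(3).tolist(),K[0,0],bot.tip_reach)
c=cal("top")
print(ray([[110+322/2.3,70+388/2.3]],.07,c),ray([[110+327/2.3,70+145/2.3]],.02,c))
go(.488,.209,.32,-.12)
E
```

```text
cam in tool [ 0.079  -0.0003 -0.1336] [[0.001, -0.95, -0.311], [1.0, 0.001, 0.0], [-0.0, -0.311, 0.95]] 273.41687561856463 0.008
[[0.45024622 0.021577   0.07      ]] [[0.73096354 0.01982223 0.02      ]]
t 0.9 tcp [0.14   0.48   0.2393] tilt [-0.  0. -1.] az 80.61 shift after turn [-227.4  377.9  -80.7]
```

Call:
move_arm --pt "1 0 0 -8 0 0 7" --pt "1 0 0 -8 0 0 7" --pt "1 0 0 -8 0 0 7" --pt "1 0 0 -8 0 0 7" --pt "1 0 0 -8 0 0 7" --pt "1 0 0 -8 0 0 7" --pt "1 0 0 -8 0 0 7" --pt "1 0 0 -8 0 0 7" --pt "1 0 0 -8 0 0 7" --pt "1 0 0 -8.7 0 0 7"

```text
clock: 1.73
eef_pos: [0.14, 0.4799, 0.3203]
tool_rot: [0.686, 0.728, -0.0, 0.0]
ft_force: [-0.3, -0.3, 0.9]
grip_width: 0.0858
grasp_force: 0.0
```

Call:
move_arm --pt "1 0 0 0 0 0 5.3" --pt "1 0 0 0 0 0 5.3" --pt "1 -28.4 37.8 0 0 0 0" --pt "1 -28.4 37.8 0 0 0 0" --pt "1 -28.4 37.8 0 0 0 0" --pt "1 -28.4 37.8 0 0 0 0" --pt "1 -28.4 37.8 0 0 0 0" --pt "1 -28.4 37.8 0 0 0 0" --pt "1 -28.4 37.8 0 0 0 0" --pt "1 -28.4 37.8 0 0 0 0"

```text
clock: 2.57
eef_pos: [0.3818, 0.2477, 0.3203]
tool_rot: [0.748, 0.664, 0.0, 0.0]
ft_force: [0.4, 0.4, -0.2]
grip_width: 0.0855
grasp_force: 0.0
```

Call:
move_arm --pt "1 0 37.8 0 0 0 0" --pt "1 0 37.8 0 0 0 0" --pt "1 0 0 0 0 0 0" --pt "1 0 0 0 0 0 0" --pt "1 0 0 0 0 0 0"

```text
clock: 2.98
eef_pos: [0.4553, 0.2402, 0.3196]
tool_rot: [0.748, 0.663, -0.001, -0.0]
ft_force: [-0.3, -0.4, -0.2]
grip_width: 0.0853
grasp_force: 0.0
```

Run:
```python
from h import *
go(.488,.209,.32,-.12)
c=cal("wrist");np.savez("cd.npz",*c);cv2.imwrite("pics/w1.png",bot.camera("wrist"))
P=[[0,0,76],[50,27.5,59],[-62,95,40],[0,95,110],[-90,-69,40],[90,-69,40],[90,121,40],[-90,121,40]]
print(proj(place(P,.488,.209,-.12),c).round(1).tolist())
cv2.imwrite("pics/w1v.png",cv2.resize(cv2.imread("pics/w1.png"),(800,600),interpolation=cv2.INTER_CUBIC))
```

```text
t 2.98 tcp [0.4553 0.2402 0.3196] tilt [-1.4e-03 -5.0e-04 -1.0e+00] az -0.01 shift after turn [-27.   36.2  -0.4]
[[281.8, 183.6], [315.6, 162.3], [238.8, 113.7], [286.4, 115.4], [223.7, 218.2], [333.7, 218.3], [345.5, 94.6], [218.7, 94.6]]
```

View pics/w1v.png

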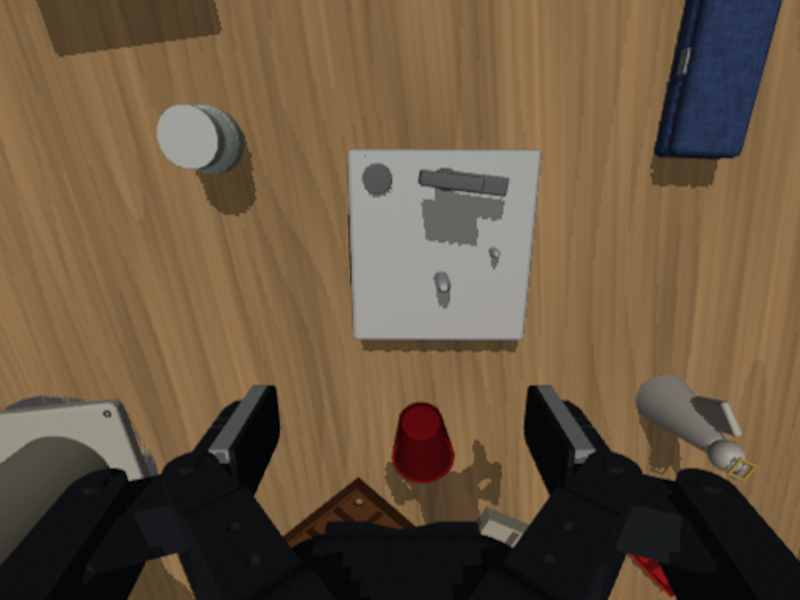

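Call:
move_arm --pt "1 -9 12 26 0 0 0" --pt "1 -9 12 26 0 0 0" --pt "1 -9 12 26 0 0 0" --pt "1 0 0 26 0 0 0" --pt "1 0 0 26 0 0 0" --pt "1 0 0 0 0 0 0" --pt "1 0 0 0 0 0 0" --pt "1 0 0 0 0 0 0"

```text
clock: 3.7
eef_pos: [0.4884, 0.2102, 0.1921]
tool_rot: [0.748, 0.664, 0.001, 0.0]
ft_force: [0.1, 0.0, 0.6]
grip_width: 0.0852
grasp_force: 0.0
```

Run:
```python
from h import *
go(.488,.209,.19,-.12)
c=cal("wrist");np.savez("cd.npz",*c);a=bot.camera("wrist");cv2.imwrite("pics/w2.png",a)
P=[[0,0,76],[50,27.5,59],[-62,95,40],[0,95,110],[-90,-69,40],[90,-69,40],[90,121,40],[-90,121,40]]
print(proj(place(P,.488,.209,-.12),c).round(1).tolist())
b=a[20:300,120:420];cv2.imwrite("pics/w2v.png",cv2.resize(b,None,fx=2.1,fy=2.1,interpolation=cv2.INTER_CUBIC))
```

```text
t 3.7 tcp [0.4884 0.2102 0.1921] tilt [ 0.0026  0.0011 -1.    ] az 0.1 shift after turn [-1.3 -0.3  2.1]
[[255.5, 194.1], [306.1, 162.4], [192.2, 90.2], [255.5, 85.2], [178.1, 241.0], [332.8, 241.2], [350.5, 61.3], [160.7, 60.7]]
```

View pics/w2v.png

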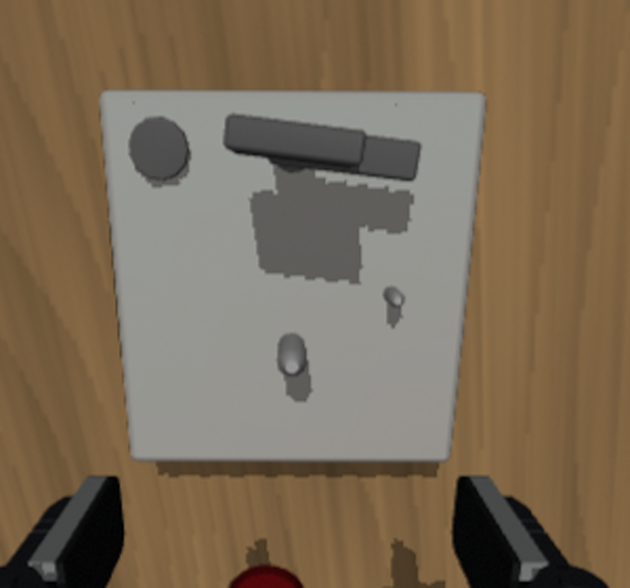

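Run:
```python
from h import *
d=np.load("cd.npz");c=[d[k] for k in d.files]
f=lambda u:np.array(u)/2.1+[120,20]-[.25,.25]
P=[[0,0,40],[0,0,76],[50,27.5,40],[50,27.5,59],[-62,95,42],[-90,-69,40],[90,-69,40],[90,121,40],[-90,121,40]]
uv=f([[292,340],[292,367],[391,292],[397,302],[159,148],[132,459],[450,460],[485,93],[102,92]])
x,r=fit(P,uv,c,[.488,.209,-.12]);print(x,r.tolist())
x,r=fit(P[:5],uv[:5],c,[.488,.209,-.12]);print(x,r.tolist())
# free camera height
g=lambda t:(proj(place(P,*t[:3],t[3]),c)-uv).ravel()
s=least_squares(g,[.488,.209,-.12,0],loss="soft_l1");print(s.x,g(s.x).reshape(-1,2).round(1).tolist())
```

```text
[ 0.49109039  0.20817761 -0.12285591] [[-0.3, 2.7], [-0.0, 0.0], [0.1, 0.7], [0.6, -0.5], [-0.2, 0.1], [-2.0, 2.8], [1.3, 2.9], [3.4, -1.9], [-3.9, -2.6]]
[ 0.49108145  0.20847667 -0.12343387] [[-0.4, 2.4], [-0.1, -0.3], [0.1, 0.4], [0.6, -0.8], [-0.2, -0.2]]
[ 0.49138144  0.20738525 -0.12204432 -0.00784886] [[-0.0, 1.4], [0.3, -1.7], [-0.9, -0.0], [-0.5, -1.4], [1.9, 1.4], [0.2, 0.3], [-0.2, 0.3], [0.9, 0.0], [-1.0, -0.4]]
```

Run:
```python
from h import *
go(.557,-.206,.187,-.61)
```

```text
t 3.75 tcp [0.489  0.2103 0.1926] tilt [ 0.0038  0.0017 -1.    ] az 28.16 shift after turn [-302.3  294.3    6. ]
```

Call:
move_arm --pt "1 0 0 0 0 0 7" --pt "1 0 0 0 0 0 7" --pt "1 0 0 0 0 0 7" --pt "1 0 0 0 0 0 7" --pt "1 -30 29 0 0 0 0" --pt "1 -30 29 0 0 0 0" --pt "1 -30 29 0 0 0 0" --pt "1 -30 29 0 0 0 0" --pt "1 -30 29 0 0 0 0" --pt "1 -30 29 0 0 0 0"

```text
clock: 4.58
eef_pos: [0.5294, -0.0392, 0.1928]
tool_rot: [0.886, 0.463, 0.002, 0.001]
ft_force: [0.6, 0.4, 0.8]
grip_width: 0.0854
grasp_force: 0.0
```

Call:
move_arm --pt "1 -30 29 0 0 0 0" --pt "1 -30 29 0 0 0 0" --pt "1 -30 29 0 0 0 0" --pt "1 -20 20 0 0 0 0" --pt "1 -12 13 0 0 0 0" --pt "1 0 0 6 0 0 0" --pt "1 0 0 0 0 0 0" --pt "1 0 0 0 0 0 0" --pt "1 0 0 0 0 0 0"

```text
clock: 5.33
eef_pos: [0.557, -0.2047, 0.1848]
tool_rot: [0.886, 0.464, 0.0, 0.0]
ft_force: [0.4, 0.2, -0.2]
grip_width: 0.0855
grasp_force: 0.0
```

Run:
```python
from h import *
go(.557,-.206,.187,-.61)
c=cal("wrist");np.savez("ct.npz",*c);a=bot.camera("wrist");cv2.imwrite("pics/w3.png",a)
go(.557,-.206,.187,-.61)
P=[[0,0,70],[50,27.5,6],[75,55,22],[75,-55,22],[-75,-55,22],[-75,55,22]]
print(proj(place(P,.557,-.206,-.61),c).round(1).tolist())
b=a[20:300,120:420];cv2.imwrite("pics/w3v.png",cv2.resize(b,None,fx=2.1,fy=2.1,interpolation=cv2.INTER_CUBIC))
```

```text
t 5.33 tcp [ 0.557  -0.2047  0.1848] tilt [ 7.e-04  1.e-04 -1.e+00] az 0.2 shift after turn [-1.   0.8 -2.2]
t 5.38 tcp [ 0.557  -0.2047  0.1848] tilt [ 7.e-04 -0.e+00 -1.e+00] az 0.21 shift after turn [-1.1  0.8 -2.2]
[[256.6, 194.5], [300.3, 154.6], [327.5, 131.5], [319.7, 226.4], [193.1, 225.9], [186.0, 130.9]]
```

View pics/w3v.png

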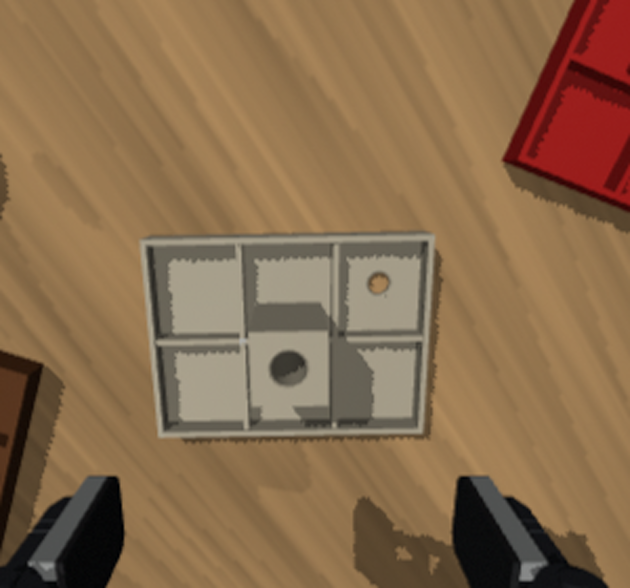

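Run:
```python
from h import *
d=np.load("ct.npz");c=[d[k] for k in d.files]
f=lambda u:np.array(u)/2.1+[120,20]-[.25,.25]
P=[[0,0,70],[50,27.5,6],[75,55,22],[75,-55,22],[-75,-55,22],[-75,55,22]]
uv=f([[289,368],[378.5,284],[434,234],[424,437],[160,437],[142,241]])
x,r=fit(P,uv,c,[.557,-.206,-.61]);print(x,r.tolist(),ray(uv[:1],.07,c))
go(x[0],x[1],.065,x[2])
```

```text
[ 0.55691233 -0.2078193  -0.58696464] [[0.2, 1.1], [0.6, -0.0], [0.8, 0.1], [-0.1, -1.6], [-0.7, 0.6], [-1.3, -0.5]] [[ 0.55733635 -0.20679421  0.07      ]]
t 5.38 tcp [ 0.557  -0.2047  0.1848] tilt [ 7.e-04 -0.e+00 -1.e+00] az -1.11 shift after turn [ -2.7   1.6 119.8]
```

Call:
move_arm --pt "1 -1.6 1.4 20 0 0 -1.1" --pt "1 0 0 25 0 0 0" --pt "1 0 0 25 0 0 0" --pt "1 0 0 25 0 0 0" --pt "1 0 0 20 0 0 0" --pt "1 0 0 14 0 0 0" --pt "1 0 0 10 0 0 0" --pt "1 0 0 0 0 0 0" --pt "1 0 0 0 0 0 0" --pt "1 0 0 0 0 0 0"

```text
clock: 6.22
eef_pos: [0.5581, -0.2081, 0.0463]
tool_rot: [0.882, 0.472, 0.001, 0.001]
ft_force: [-0.1, -0.3, 0.5]
grip_width: 0.0857
grasp_force: 0.0
```

Run:
```python
from h import *
go(.5573,-.2068,.045,-.587);print(bot.get_obs()["ft_force"],bot.get_obs()["joint_pos"].round(2))
```

```text
t 6.22 tcp [ 0.5581 -0.2081  0.0463] tilt [ 2.1e-03 -8.0e-04 -1.0e+00] az -0.09 shift after turn [ 0.7 -1.4  1.3]
[-0.08867577 -0.34002126  0.45824813] [-0.36  0.57 -0.03  0.97  0.    1.8 ]
```

Good. Adjust slightly and close.

Call:
move_arm --pt "1 0.5 -1.2 0 0 0 0" --pt "0 0 0 0 0 0 0" --pt "0 0 0 0 0 0 0" --pt "0 0 0 0 0 0 0" --pt "0 0 0 0 0 0 0" --pt "0 0 0 0 0 0 0" --pt "0 0 0 0 0 0 0" --pt "0 0 0 0 0 0 0" --pt "0 0 0 0 0 0 0"

```text
clock: 6.97
eef_pos: [0.5566, -0.2073, 0.0455]
tool_rot: [0.882, 0.471, 0.0, 0.0]
ft_force: [-0.8, 0.8, 4.3]
grip_width: 0.0354
grasp_force: 62.5
```

Call:
move_arm --pt "0 0 0 0 0 0 0" --pt "0 0 0 0 0 0 0" --pt "0 0 0 -5 0 0 0" --pt "0 0 0 -10 0 0 0" --pt "0 0 0 -20 0 0 0" --pt "0 0 0 -20 0 0 0" --pt "0 0 0 -20 0 0 0" --pt "0 0 0 -20 0 0 0" --pt "0 0 0 -20 0 0 0" --pt "0 0 0 -15 0 0 0"

```text
clock: 7.8
eef_pos: [0.5564, -0.2071, 0.1769]
tool_rot: [0.882, 0.471, 0.0, 0.0]
ft_force: [0.7, 0.0, -2.4]
grip_width: 0.0354
grasp_force: 61.7
```

Run:
```python
from h import *
o=bot.get_obs();print(o["ft_force"],o["grip_width"],o["grasp_force"])
go(.4911,.2083,.19,-.1229)
a=bot.camera("wrist");cv2.imwrite("pics/w4.png",a)
b=a[150:384,60:460];cv2.imwrite("pics/w4v.png",cv2.resize(b,None,fx=1.9,fy=1.9,interpolation=cv2.INTER_CUBIC))
```

```text
[ 0.71538259  0.01832417 -2.38351973] 0.03536129097068454 61.66543364524841
t 7.8 tcp [ 0.5564 -0.2071  0.1769] tilt [ 7.e-04 -3.e-04 -1.e+00] az -26.72 shift after turn [ 404.3 -115.7  -13.2]
```

View pics/w4v.png

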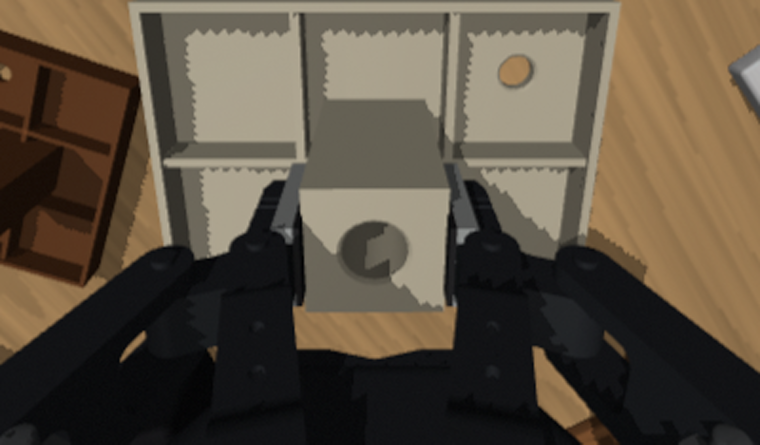

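Run:
```python
from h import *
o=bot.get_obs();M=R.from_quat(o["tool_rot"]).as_matrix();c=cal("wrist");t=o["eef_pos"]
u=t[2]-.0455
h=ray([[257.4-.25,281.6-.25]],u+.07,c)[0];i=ray([[331.6-.25,186.8-.25]],u+.006,c)[0]
print(t,((h-t)@M*1000).round(1),((i-t)@M*1000).round(1),np.linalg.norm((i-h)[:2]))
v=i-h;print("tray yaw",np.arctan2(v[1],v[0])-np.arctan2(27.5,50),"tool y yaw",np.arctan2(M[1,1],M[0,1]))
d=np.load("cd.npz");cd=[d[k] for k in d.files]
f=lambda u:np.array(u)/2.1+[120,20]-[.25,.25]
print(ray(f([[292,368]]),.076,cd),ray(f([[397,302]]),.059,cd))
```

```text
[ 0.55790765 -0.20769321  0.17998891] [  1.5   1.1 -24.5] [28.9 50.1 39.8] 0.05658756648602476
tray yaw -0.5844933661983769 tool y yaw -0.5891816272798123
[[0.49106703 0.20773789 0.076     ]] [[0.54349268 0.22887665 0.059     ]]
```

Call:
move_arm --pt "0 0 0 0 0 0 -6.6" --pt "0 0 0 0 0 0 -6.6" --pt "0 0 0 0 0 0 -6.6" --pt "0 0 0 0 0 0 -6.7" --pt "0 15 -4 0 0 0 0" --pt "0 28 -8 0 0 0 0" --pt "0 33 -10 0 0 0 0" --pt "0 33 -10 0 0 0 0" --pt "0 33 -10 0 0 0 0" --pt "0 33 -10 0 0 0 0"

```text
clock: 8.68
eef_pos: [0.5254, -0.0249, 0.1744]
tool_rot: [0.751, 0.66, -0.0, -0.001]
ft_force: [0.9, -0.0, -1.8]
grip_width: 0.0352
grasp_force: 61.7
```

Call:
move_arm --pt "0 33 -10 0 0 0 0" --pt "0 33 -10 0 0 0 0" --pt "0 33 -10 0 0 0 0" --pt "0 33 -10 0 0 0 0" --pt "0 33 -10 0 0 0 0" --pt "0 25 -7 0 0 0 0" --pt "0 20 -3 0 0 0 0" --pt "0 10 0 0 0 0 0" --pt "0 0 0 0 0 0 0" --pt "0 0 0 0 0 0 0"

```text
clock: 9.52
eef_pos: [0.4947, 0.1987, 0.1746]
tool_rot: [0.75, 0.661, -0.001, 0.0]
ft_force: [-0.1, -1.2, -2.6]
grip_width: 0.0354
grasp_force: 61.7
```

Call:
move_arm --pt "0 0 0 0 0 0 0" --pt "0 0 0 0 0 0 0" --pt "0 0 0 0 0 0 0"

```text
clock: 9.77
eef_pos: [0.4952, 0.1975, 0.175]
tool_rot: [0.751, 0.66, -0.0, 0.0]
ft_force: [-0.3, -0.2, -1.3]
grip_width: 0.0352
grasp_force: 61.7
```

Run:
```python
from h import *
go(.4907,.2072,.1285,-.124);print(bot.get_obs()["ft_force"])
```

```text
t 9.77 tcp [0.4952 0.1975 0.175 ] tilt [-2.e-04 -3.e-04 -1.e+00] az -0.29 shift after turn [ 9.  -5.7 46.5]
[-0.29671192 -0.19008067 -1.28266984]
```

Call:
move_arm --pt "0 4 -3 10 0 0 -0.3" --pt "0 5 -2.7 10 0 0 0" --pt "0 0 0 10 0 0 0" --pt "0 0 0 10 0 0 0" --pt "0 0 0 6 0 0 0" --pt "0 0 0 0 0 0 0" --pt "0 0 0 0 0 0 0" --pt "0 0 0 0 0 0 0"

```text
clock: 10.43
eef_pos: [0.4909, 0.2086, 0.1292]
tool_rot: [0.749, 0.663, 0.0, 0.0]
ft_force: [0.1, -0.6, -1.4]
grip_width: 0.035
grasp_force: 61.8
```

Run:
```python
from h import *
go(.4907,.2072,.1285,-.124);print(bot.get_obs()["ft_force"])
a=bot.camera("wrist");go(.4907,.2072,.1285,-.124);cv2.imwrite("pics/w5.png",a)
a=bot.camera("top");go(.4907,.2072,.1285,-.124);cv2.imwrite("pics/t5.png",a)
```

```text
t 10.43 tcp [0.4909 0.2086 0.1292] tilt [ 5.e-04  1.e-04 -1.e+00] az 0.14 shift after turn [-1.4 -0.   0.7]
[ 0.12604465 -0.56209408 -1.44140933]
t 10.48 tcp [0.4911 0.2087 0.1295] tilt [ 1.1e-03  4.0e-04 -1.0e+00] az 0.14 shift after turn [-1.5 -0.2  1. ]
t 10.53 tcp [0.4911 0.2087 0.1296] tilt [ 1.3e-03  5.0e-04 -1.0e+00] az 0.14 shift after turn [-1.5 -0.3  1.1]
```

Call:
move_arm --pt "0 -1.3 0 0 0 0 0" --pt "0 0 0 0 0 0 0" --pt "0 0 0 2 0 0 0" --pt "0 0 0 2 0 0 0" --pt "0 0 0 2 0 0 0" --pt "0 0 0 2 0 0 0" --pt "0 0 0 2 0 0 0" --pt "0 0 0 0 0 0 0"

```text
clock: 11.2
eef_pos: [0.49, 0.2071, 0.1184]
tool_rot: [0.749, 0.663, -0.001, -0.0]
ft_force: [0.2, -0.3, -2.9]
grip_width: 0.0349
grasp_force: 61.8
```

Run:
```python
from h import *
go(.4907,.2072,.0855,-.124);o=bot.get_obs();print(o["ft_force"],o["ft_torque"])
```

```text
t 11.2 tcp [0.49   0.2071 0.1184] tilt [-1.e-03 -4.e-04 -1.e+00] az 0.15 shift after turn [ 0.2  0.7 32.9]
[ 0.21858463 -0.26964385 -2.91286457] [-0.03561765  0.0027836   0.03945187]
```

Call:
move_arm --pt "0 0 0 2 0 0 0" --pt "0 0 0 2 0 0 0" --pt "0 0 0 2 0 0 0" --pt "0 0 0 2 0 0 0" --pt "0 0 0 2 0 0 0" --pt "0 0 0 0 0 0 0" --pt "0 0 0 0 0 0 0"

```text
clock: 11.78
eef_pos: [0.4903, 0.2072, 0.1088]
tool_rot: [0.749, 0.663, -0.0, -0.0]
ft_force: [0.5, 0.3, -2.3]
grip_width: 0.0354
grasp_force: 61.8
```

Run:
```python
from h import *
go(.4907,.2072,.0855,-.124);o=bot.get_obs();print(o["ft_force"],o["ft_torque"])
```

```text
t 11.78 tcp [0.4903 0.2072 0.1088] tilt [-4.e-04 -1.e-04 -1.e+00] az 0.14 shift after turn [ 0.1  0.4 23.3]
[ 0.5007558   0.31356746 -2.26734167] [-0.04578501 -0.01616047 -0.01000942]
```

No contact forces; continue past the pin tip.

Call:
move_arm --pt "0 0 0.3 2 0 0 0.1" --pt "0 0 0 2 0 0 0" --pt "0 0 0 2 0 0 0" --pt "0 0 0 2 0 0 0" --pt "0 0 0 2 0 0 0" --pt "0 0 0 0 0 0 0"

```text
clock: 12.28
eef_pos: [0.4904, 0.2071, 0.0985]
tool_rot: [0.749, 0.662, -0.0, -0.0]
ft_force: [0.2, 0.2, -2.8]
grip_width: 0.0351
grasp_force: 61.8
```

Run:
```python
from h import *
go(.4907,.2072,.0855,-.124);o=bot.get_obs();print(o["ft_force"],o["ft_torque"])
```

```text
t 12.28 tcp [0.4904 0.2071 0.0985] tilt [-8.e-04 -2.e-04 -1.e+00] az 0.04 shift after turn [ 0.2  0.3 13. ]
[ 0.21384062  0.18198989 -2.75930482] [ 0.03612114  0.0106583  -0.05253863]
```

Call:
move_arm --pt "0 0 0 2 0 0 0" --pt "0 0 0 2 0 0 0" --pt "0 0 0 2 0 0 0" --pt "0 0 0 2 0 0 0" --pt "0 0 0 1.5 0 0 0" --pt "0 0 0 1 0 0 0" --pt "0 0 0 0 0 0 0" --pt "0 0 0 0 0 0 0"

```text
clock: 12.95
eef_pos: [0.4907, 0.2072, 0.0884]
tool_rot: [0.749, 0.662, -0.0, -0.0]
ft_force: [0.1, -0.2, -2.0]
grip_width: 0.0353
grasp_force: 61.8
```

Call:
move_arm --pt "0 0 0 1 0 0 0" --pt "0 0 0 0 0 0 0" --pt "0 0 0 0 0 0 0"

```text
clock: 13.2
eef_pos: [0.4907, 0.2072, 0.0875]
tool_rot: [0.749, 0.662, -0.0, 0.0]
ft_force: [-1.1, -0.8, -3.2]
grip_width: 0.0349
grasp_force: 61.8
```

Call:
move_arm --pt "0 0 0 1 0 0 0" --pt "0 0 0 0 0 0 0" --pt "0 0 0 0 0 0 0"

```text
clock: 13.45
eef_pos: [0.4907, 0.2071, 0.0864]
tool_rot: [0.749, 0.662, -0.0, -0.0]
ft_force: [-0.7, 0.4, -1.7]
grip_width: 0.0355
grasp_force: 61.8
```

Call:
move_arm --pt "0 0 0 0.8 0 0 0" --pt "0 0 0 0 0 0 0" --pt "0 0 0 0 0 0 0"

```text
clock: 13.7
eef_pos: [0.4907, 0.2072, 0.0856]
tool_rot: [0.749, 0.662, -0.0, -0.0]
ft_force: [0.0, 0.1, -2.4]
grip_width: 0.0351
grasp_force: 61.8
```

Call:
move_arm --pt "0 0 0 0.6 0 0 0" --pt "0 0 0 0 0 0 0" --pt "0 0 0 0 0 0 0"

```text
clock: 13.95
eef_pos: [0.4908, 0.2072, 0.0855]
tool_rot: [0.749, 0.662, 0.0, 0.0]
ft_force: [-1.2, -1.5, 1.0]
grip_width: 0.0357
grasp_force: 62.3
```

Call:
move_arm --pt "0 0 0 0.5 0 0 0" --pt "0 0 0 0 0 0 0" --pt "0 0 0 0 0 0 0"

```text
clock: 14.2
eef_pos: [0.4908, 0.2072, 0.0855]
tool_rot: [0.749, 0.662, 0.0, 0.0]
ft_force: [-2.2, -0.7, 4.5]
grip_width: 0.0355
grasp_force: 62.7
```

Call:
move_arm --pt "0 0 0 -0.6 0 0 0" --pt "1 0 0 0 0 0 0" --pt "1 0 0 0 0 0 0" --pt "1 0 0 0 0 0 0" --pt "1 0 0 0 0 0 0" --pt "1 0 0 -10 0 0 0" --pt "1 0 0 -20 0 0 0" --pt "1 0 0 -30 0 0 0" --pt "1 0 0 -30 0 0 0" --pt "1 0 0 0 0 0 0"

```text
clock: 15.03
eef_pos: [0.4943, 0.2087, 0.1823]
tool_rot: [0.749, 0.662, 0.006, 0.002]
ft_force: [1.7, 0.2, -0.0]
grip_width: 0.0852
grasp_force: 0.0
```

Run:
```python
from h import *
d=np.load("cd.npz");cd=[d[k] for k in d.files]
f=lambda u:np.array(u)/2.1+[120,20]-[.25,.25]
w=ray(f([[228,115],[365,130],[362,165],[227,147]]),.11,cd);print(w.round(4))
for a,b in((0,1),(3,2)):v=w[b]-w[a];print(np.arctan2(v[1],v[0]),np.linalg.norm(v))
print(w.mean(0))
go(.5024,.3023,.17,-.122+np.pi/2)
a=bot.camera("wrist");cv2.imwrite("pics/w6.png",a);o=bot.get_obs();print(o["ft_force"],o["grip_width"])
b=a[20:300,120:420];cv2.imwrite("pics/w6v.png",cv2.resize(b,None,fx=2.1,fy=2.1,interpolation=cv2.INTER_CUBIC))
```

```text
[[0.4807 0.3128 0.11  ]
 [0.5273 0.3024 0.11  ]
 [0.5254 0.2911 0.11  ]
 [0.4788 0.3026 0.11  ]]
-0.218172396638919 0.047811552258238216
-0.24205608871414178 0.04804119662807547
[0.50303547 0.30220538 0.11      ]
t 15.03 tcp [0.4943 0.2087 0.1823] tilt [ 0.011   0.0046 -0.9999] az -90.07 shift after turn [ 3.3 93.7 13.3]
[-0.34907035  0.01222498 -0.52732628] 0.08514444276134231
```

View pics/w6v.png

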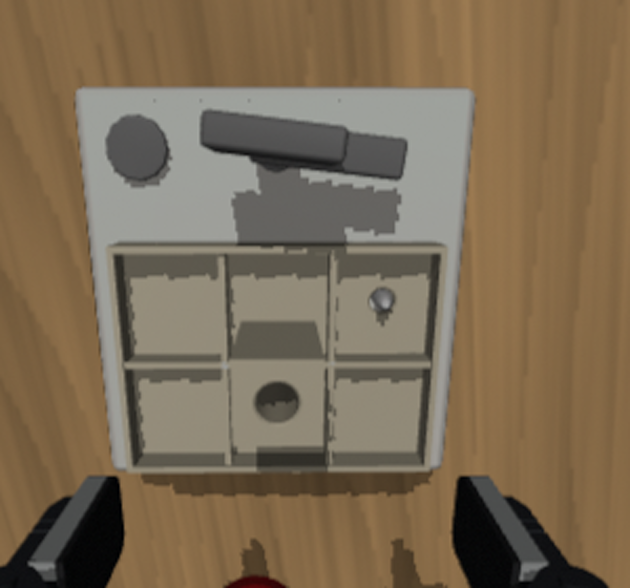

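Call:
move_arm --pt "1 0 0 0 0 0 -7" --pt "1 0 0 0 0 0 -7" --pt "1 0 0 0 0 0 -7" --pt "1 0 0 0 0 0 -7" --pt "1 0 0 0 0 0 -7" --pt "1 0 0 0 0 0 -7" --pt "1 0 0 0 0 0 -7" --pt "1 0 0 0 0 0 -7" --pt "1 0 0 0 0 0 -7" --pt "1 0 0 0 0 0 -7"

```text
clock: 15.92
eef_pos: [0.4901, 0.2069, 0.1744]
tool_rot: [0.231, 0.973, -0.001, -0.001]
ft_force: [0.3, -0.4, 1.0]
grip_width: 0.0855
grasp_force: 0.0
```

Call:
move_arm --pt "1 0 0 0 0 0 -7" --pt "1 0 0 0 0 0 -7" --pt "0.7 0 20 0 0 0 0" --pt "0.7 0 30 0 0 0 0" --pt "0.7 0 30 0 0 0 0" --pt "0.7 0 10 0 0 0 0" --pt "0.7 0 0 0 0 0 0" --pt "0.7 0 0 0 0 0 0" --pt "0.7 0 0 0 0 0 0"

```text
clock: 16.67
eef_pos: [0.5104, 0.2937, 0.1746]
tool_rot: [0.114, 0.993, -0.001, -0.001]
ft_force: [-0.5, -0.8, 0.2]
grip_width: 0.0597
grasp_force: 0.0
```

Run:
```python
from h import *
go(.5027,.3022,.09,-.23+np.pi/2);print(bot.get_obs()["joint_pos"].round(2),bot.get_obs()["grip_width"])
```

```text
t 16.67 tcp [0.5104 0.2937 0.1746] tilt [-0.0015 -0.0014 -1.    ] az 0.09 shift after turn [ 9.3  6.7 84.6]
[ 0.52  0.45  0.14  1.26 -0.    0.75] 0.05967157987464384
```

Call:
move_arm --pt "0.7 5 3.5 0 0 0 0" --pt "0.7 4.3 3.2 10 0 0 0" --pt "0.7 0 0 20 0 0 0" --pt "0.7 0 0 20 0 0 0" --pt "0.7 0 0 15 0 0 0" --pt "0.7 0 0 12 0 0 0" --pt "0.7 0 0 7 0 0 0" --pt "0.7 0 0 0 0 0 0" --pt "0.7 0 0 0 0 0 0"

```text
clock: 17.42
eef_pos: [0.5031, 0.3032, 0.091]
tool_rot: [0.114, 0.993, -0.0, -0.0]
ft_force: [0.9, -0.8, 0.8]
grip_width: 0.0596
grasp_force: 0.0
```

Run:
```python
from h import *
go(.5027,.3022,.09,-.23+np.pi/2);print(bot.get_obs()["ft_force"])
```

```text
t 17.42 tcp [0.5031 0.3032 0.091 ] tilt [-7.e-04 -4.e-04 -1.e+00] az 0.1 shift after turn [ 0.2 -1.1  1. ]
[ 0.89580811 -0.7780821   0.81794874]
```

Call:
move_arm --pt "0.7 0 -1 0 0 0 0" --pt "0 0 0 0 0 0 0" --pt "0 0 0 0 0 0 0" --pt "0 0 0 0 0 0 0" --pt "0 0 0 0 0 0 0" --pt "0 0 0 0 0 0 0" --pt "0 0 0 0 0 0 0" --pt "0 0 0 0 0 0 0"

```text
clock: 18.08
eef_pos: [0.5036, 0.3025, 0.0919]
tool_rot: [0.114, 0.994, 0.0, 0.0]
ft_force: [-0.2, -2.0, 5.4]
grip_width: 0.0109
grasp_force: 59.5
```

Run:
```python
from h import *
go(.5027,.3022,.09,-.122);o=bot.get_obs();print(o["ft_force"],o["ft_torque"],o["grip_width"])
```

```text
t 18.08 tcp [0.5036 0.3025 0.0919] tilt [ 8.e-04  2.e-04 -1.e+00] az 83.92 shift after turn [-0.4 -0.8  1.9]
[-0.16301357 -1.9520746   5.36352217] [-0.30516379  0.24314867 -0.02969812] 0.010938496507383851
```

Call:
move_arm --pt "0 0 0 0 0 0 5" --pt "0 0 0 0 0 0 5" --pt "0 0 0 0 0 0 5" --pt "0 0 0 0 0 0 5" --pt "0 0 0 0 0 0 5" --pt "0 0 0 0 0 0 5" --pt "0 0 0 0 0 0 0"

```text
clock: 18.67
eef_pos: [0.5032, 0.3018, 0.0918]
tool_rot: [0.369, 0.93, -0.0, 0.0]
ft_force: [-2.0, -2.5, 6.6]
grip_width: 0.011
grasp_force: 59.8
```

Run:
```python
from h import *
go(.5027,.3022,.09,-.122);o=bot.get_obs();print(o["ft_force"],o["ft_torque"],o["grip_width"])
```

```text
t 18.67 tcp [0.5032 0.3018 0.0918] tilt [ 1.0e-04 -1.1e-03 -1.0e+00] az 53.74 shift after turn [ 0.3 -0.5  1.8]
[-1.96714499 -2.53744216  6.63733524] [-0.59558054  0.41949845 -0.03718337] 0.011020092776517896
```

Turning freely; continue.

Call:
move_arm --pt "0 0 0 0 0 0 5" --pt "0 0 0 0 0 0 5" --pt "0 0 0 0 0 0 5" --pt "0 0 0 0 0 0 5" --pt "0 0 0 0 0 0 5" --pt "0 0 0 0 0 0 5" --pt "0 0 0 0 0 0 5" --pt "0 0 0 0 0 0 5" --pt "0 0 0 0 0 0 5" --pt "0 0 0 0 0 0 5"

```text
clock: 19.5
eef_pos: [0.5021, 0.3014, 0.0918]
tool_rot: [0.727, 0.686, -0.001, 0.0]
ft_force: [-6.2, -5.0, 9.4]
grip_width: 0.0107
grasp_force: 60.1
```

Run:
```python
from h import *
go(.5027,.3022,.09,-.122);o=bot.get_obs();print(o["ft_force"],o["ft_torque"],o["grip_width"])
```

```text
t 19.5 tcp [0.5021 0.3014 0.0918] tilt [-0.002  -0.0019 -1.    ] az 3.68 shift after turn [0.9 0.5 1.8]
[-6.17717996 -5.01493899  9.36851641] [-0.85144233  0.97276048  0.07265687] 0.01070787280499711
```

Call:
move_arm --pt "0 0 0 0 0 0 3" --pt "0 0 0 0 0 0 2" --pt "0 0 0 0 0 0 1" --pt "0 0 0 0 0 0 0" --pt "0 0 0 0 0 0 0"

```text
clock: 19.92
eef_pos: [0.502, 0.3014, 0.0919]
tool_rot: [0.76, 0.65, -0.001, 0.0]
ft_force: [-4.9, -4.8, 8.0]
grip_width: 0.0111
grasp_force: 63.6
```

Run:
```python
from h import *
go(.5027,.3022,.09,-.122);o=bot.get_obs();print(o["ft_force"],o["ft_torque"],o["grip_width"])
```

```text
t 19.92 tcp [0.502  0.3014 0.0919] tilt [-0.0018 -0.0024 -1.    ] az -1.88 shift after turn [0.8 0.6 1.9]
[-4.90780086 -4.82108918  8.02279044] [-1.00131001  0.9164717   1.17924817] 0.011104406063636779
```

Call:
move_arm --pt "1 0 0 0 0 0 0" --pt "1 0 0 0 0 0 0" --pt "1 0 0 0 0 0 0" --pt "1 0 0 0 0 0 0" --pt "1 0 0 -10 0 0 0" --pt "1 0 0 -25 0 0 0" --pt "1 0 0 -30 0 0 0" --pt "1 0 0 -30 0 0 0" --pt "1 0 0 -20 0 0 0"

```text
clock: 20.67
eef_pos: [0.5042, 0.3031, 0.2101]
tool_rot: [0.761, 0.649, 0.002, 0.0]
ft_force: [0.8, 0.5, -0.4]
grip_width: 0.0853
grasp_force: 0.0
```

Call:
move_arm --pt "1 -28 0 -10 0 0 0" --pt "1 -28 0 -10 0 0 0" --pt "1 -28 0 0 0 0 0" --pt "1 0 0 0 0 0 0" --pt "1 0 0 0 0 0 0" --pt "1 0 0 0 0 0 0"

```text
clock: 21.17
eef_pos: [0.4904, 0.2198, 0.2267]
tool_rot: [0.761, 0.649, 0.001, -0.0]
ft_force: [0.1, 0.2, -0.7]
grip_width: 0.0852
grasp_force: 0.0
```

Run:
```python
from h import *
go(.4907,.208,.19,-.12);c=cal("wrist")
a=bot.camera("wrist");o=bot.get_obs();print(o["ft_force"],o["grip_width"])
np.savez("ce.npz",*c);cv2.imwrite("pics/w7.png",a)
P=[[0,95,72],[-8,42,72],[8,42,72],[-6,70,110],[6,70,110],[-6,120,110],[6,120,110],[75,55,62],[-75,55,62],[75,-55,62],[-75,-55,62],[0,0,110]]
print(((proj(place(P,.4911,.208,-.122),c)-[120,20])*2.1).round().tolist())
b=a[20:300,120:420];cv2.imwrite("pics/w7v.png",cv2.resize(b,None,fx=2.1,fy=2.1,interpolation=cv2.INTER_CUBIC))
```

```text
t 21.17 tcp [0.4904 0.2198 0.2267] tilt [ 8.e-04  8.e-04 -1.e+00] az -2.21 shift after turn [-11.7   1.7  36.7]
[-0.3641165   0.4746828  -0.58033379] 0.08536725618347628
[[284.0, 171.0], [272.0, 283.0], [303.0, 282.0], [271.0, 232.0], [299.0, 231.0], [266.0, 104.0], [296.0, 103.0], [433.0, 248.0], [141.0, 259.0], [425.0, 444.0], [163.0, 452.0], [291.0, 386.0]]
```

View pics/w7v.png

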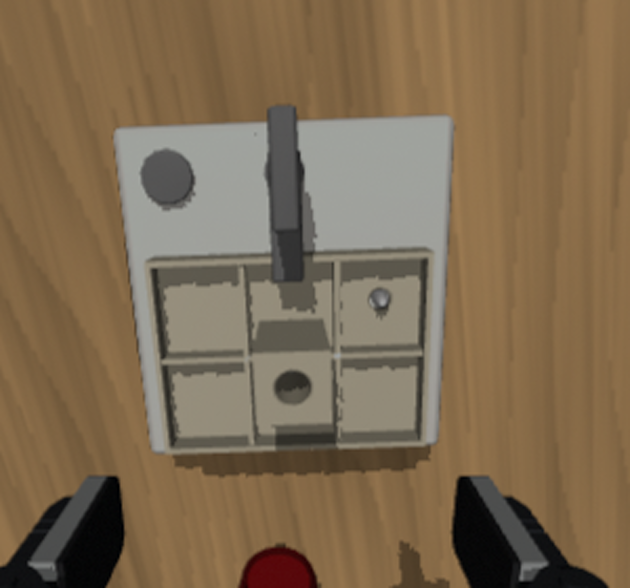

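The picture shows the nose across the rim, with its end at crop pixels (273–303, 280) against (272–303, 283) predicted for the closed position. The tray is seated with its bore at (293, 387), against (291, 386) predicted.

```bash
python3 -c "
from workcell import bot
print(bot.job_done())"
```

```text
the job is handed in; nothing more can be done
None
```

The ivory tray is fully home on the spindle and index pin, the latch is turned to its stop across the rim, the gripper has let go and is clear, the votive cup and angel were not touched, and the job was handed in at about 21 s.

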